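Hang the washing-up caddy home over its drip tray

ROBOT

A 7-joint arm with a two-finger parallel gripper is mounted at the origin on a cart in front of the work surface, level with it; the furniture and walls round the work are solid. World frame = base frame: x ahead of the robot, y to its left, z up, the work surface at z = 0. Lengths are in m, angles in rad, forces in N, time in s.
With the tool pointing down it reaches from about 0.4 to 0.75 m from the base axis. Payload 19.5 kg.
Tool frame: the origin (TCP) lies at the very end of the fingers, on their centre line; the grasp point (between the pads) lies grasp_offset behind it (grasp_offset is the distance from the TCP to the grasp point, in m); z points along the fingers, y is the line along which they close (so a half turn about z gives the same grasp; the last joint's range is limited). The gripper opens to 85 mm and grips with 20 to 120 N. Pads are 22 mm wide; open, the fingers measure 114 mm over their backs; the gripper's body (76 mm by 85 mm) begins 54 mm behind the grasp point. The pads swing forward as they close: fully open they stand 13 mm farther back than shut.
Start: joints at [-1.253, 0.707, -0.028, 1.485, 0.022, 0.951, -0.075], TCP at [0.202, 0.538, 0.206] pointing down, gripper open.
Joint ranges: [-2.71, 2.71], [-0.32, 2.16], [-1.57, 1.52], [0, 2.45], [-1.46, 4.6], [0, 2.02], [-2.83, 2.83]. Speed limits (rad/s): [1.89, 1.89, 2.57, 2.57, 3.01, 3.01, 3.01].

INTERFACE

Orientations are given as a unit quaternion [x, y, z, w].
In Python, from cell import * gives the robot as it stands.
- The arm moves only by the tool send_rows, never from a script. Its argument "moves" is a list of rows, each a list of 3 entries, a list of its own where there are three numbers: the shift along the world's x, y, z in m, then the turn, a rotation vector about the world's x, y, z in rad, then the closure, from 0 (fully open) to 1 (shut). A call has exactly 5 rows; each row shifts and turns the commanded pose from where the row before left it; what a row does not reach is not made up. A row lasts 1/12 s, in which the tool goes at most 41.7 mm and 7.16 degrees, less where a joint would pass 70% of its speed; a pose out of reach is approached as far as the arm can. A call is refused whole if a number of a shift passes 0.0417 or a number of a turn 0.125, either way. A call with a gripper value outside its range is refused whole. The fingers move at their own pace and stop on an object; the grip force is fixed at half the most. Time passes only in rows, so rows that do not move let the fingers close, or fill a call up. It gives the time, the measured TCP pose, the force, the opening and the grip force at its end, in the units of the state.
- get_obs(): the state, without advancing time (a new reading comes with each control period).
- snapshot(name): name is "scene" or "top" or "wrist"; returns (picture, depth): 384x512x3 uint8, blue, green, red; 384x512 float32, m along the optical axis (not along the pixel's ray), 0 where there is no reading.
- camera_params(name): a dict with "vertical_fov" (degrees; the focal length in pixels is half the picture's height over the tangent of half this angle, whatever the lens; pixels are square), "cx", "cy" (the principal point, pixels), "origin" and "orientation" of the camera in the world. Camera axes: x right, y up, looking along -z (the intrinsics and any distortion apply to the point x, -y, -z); pixel columns grow to the right and rows downward; lengths in m; the calibration is good to about 2 mm. The wrist camera is an equidistant fisheye: a pixel r from the principal point sees the ray r / f radians off the axis. A picture is of the moment at which its call begins: read the wrist's pose just before it. camera_params takes no time and is no camera call; for the wrist camera it gives the pose at the moment of the call.
- job_done(): hands the job in; it is judged then, once.
The state is a dict: "t": time; "joint_positions": joint angles; "dq": joint speeds; "joint_efforts": joint torques, N m; "position": TCP position; "eef_rot": TCP orientation; "force": force on the tool from outside, world axes, zero at the start; "moment": the same for the moment, N m; "width": finger opening in m; "grip_force": force on a finger pad.
Only numpy, scipy, OpenCV 4.12 (cv2) and the standard library are available. Lean on these libraries where they do the work, as an engineer would, in place of code of your own. Each camera call takes 0.05 s, during which the arm holds its last target. There are 200 camera calls.

TASK

Put the washing-up corner back in order: pick up the wire caddy with the brush in it (it has a wooden grip) and hook it on the upper rail of the rack, on the open stretch to the left of the little shelf. Then slide it along the rail, under the shelf's front edge, until its right-hand hook meets the dark stop collar, so that it hangs over the drip tray. The dish-soap bottle from the front of the worktop goes upright into the caddy's front compartment; knock nothing over, leave the jars where they are, and let go of everything.

Things in the scene. Friction and masses are not known exactly. Their poses are not given: they have to be found in the camera images.
- rack: Fixed steel-tube rack, 440 wide (y), on the worktop; origin on the worktop under the middle of its rails; x to its back, away from the robot, y left along the rails, z up. Two level round rails, 12 mm thick, lie one above the other at x = 0, axes 110 and 58 mm up, free from y = -195 to +215 mm. A 16 mm high drip tray lies below at x = -142 to -10, y = -185 to +5 mm
- rail_mid (a point): Point on the axis of the upper rail at rack y = 0, 110 mm above the worktop; axes as the rack
- stop: Dark steel stop collar, 22 mm across and 10 mm long, clamped on the upper rail under the shelf, at rack y = -150 to -110 mm; origin on the rail's axis at its middle, axes as the rack. Its left face is at +5 mm
- caddy: Loose steel-wire caddy, 130 deep (x), 134 wide (y), rim 75 high, 0.28 to 0.46 kg; origin under its centre, x to its back (hook side), y to its left. A divider at x = +9 mm with a grip on it parts a front and a rear compartment. Two feet behind, reaching x = +73 at 12 mm up, rest on the lower rail. Hung, it is level within 4 degrees, origin 79 to 83 mm before the rail axis, 46 above the worktop
- grip (a point): Middle of the caddy's flat wooden grip, at caddy (9, 0, 117) mm; it is 10 thick (x), 80 wide (y), 102 to 132 mm above the caddy's underside: pinch it front to back, along caddy x
- hook_left (a point): Roof of the left hook, at caddy (79, +45, 70) mm; hung, it lies on the upper rail, about 6 mm above its axis. Both hooks are of slick grey nylon, 12 wide (y), open downward: mouth 18 mm wide, caddy x = +70 to +88; the outer leg goes down to 51 mm above the caddy's underside and its flared lip on to 39 mm, out to x = +101. They slide easily unless pressed down hard
- hook_right (a point): Roof of the right hook, at caddy (79, -45, 70) mm. The hook reaches 6 mm to either side in y, so it touches the stop when it is 11 mm to the left of the stop's origin
- front_bay (a point): Middle of the floor of the caddy's front compartment, at caddy (-29, 0, 4) mm. It is 68 mm deep (x = -61 to +7; 65 beside the grip) and 126 wide (y = -63 to +63), walls 71 mm high; the bottle fits with its 72 mm side along caddy y
- nail_brush: Yellow hand brush with an arched handle, 30x85x55 mm, loose in the rear compartment; origin under its centre; it must stay in the caddy
- dish_soap: Loose bottle of dish soap at the front of the worktop (not its twin at the wall behind the sink), clear green with a yellow cap, 48x72x198 mm, 0.09 to 0.23 kg, upright; origin under its centre, x along the 48 mm side, y along the 72 mm side. The round cap is 34 mm across from 162 to 182 mm up, its nozzle 19 mm across up to 198
- jam_jar: Bystander: jam jar with a dark lid, 78 mm across and 97 high, standing on the worktop; origin under its centre. It and the bottle may stand in each other's place
- salt_shaker: Bystander: salt shaker, 44 across and 90 high, on the rack's shelf; origin under its centre
- spice_jar: Bystander: spice jar, 45 across and 106 high, on the rack's shelf; origin under its centre
- shelf_corner (a point): Left front lower corner of the rack's wooden shelf, at rack (-8, +2, 131) mm. The 12 mm thick shelf covers the rail from here to the right end (y = -204) and back to x = +100; under it a hook can slide but not be put on or lifted off, which takes 32 mm of height. The open stretch of rail is to the left, y = +10 to +215

How it is judged:
By the outcome, as a careful person would: the job done as asked, in the order asked, and still so for the second after the job is handed in, with the robot touching nothing.
It also fails if it takes over 54 s, if anything falls off the work surface, if the arm or the gripper's body presses on something with over 40 N, if the wrist force passes 120 N, or if a joint passes its speed limit or range.

## Working session

There is one attempt and no reset: what is moved stays moved. The work goes in short steps, Python scripts to look and compute and a tool call to move; the robot and the scene stay as the last step left them, time stands still between calls to the robot, and variables do not carry over. Pictures are saved under pics/ and viewed, at most 14 in all, crops included, and the job is handed in when it is done.

Besides the shell and the picture viewer there is one more tool, called after "Emit:" as a command line: name --argument value ..., lists and objects as JSON in quotes. send_rows: Moves the arm, as the interface text tells. Its arguments: {"type":"object","properties":{"moves":{"type":"array"}},"required":["moves"]}

```bash
ls; mkdir -p pics; cat > h.py <<'E'
from cell import *
import numpy as np, cv2
from scipy.spatial.transform import Rotation as R
def snap(n):
    p=camera_params(n); a,d=snapshot(n); return a,d,p
def rays(p,u,v,h=384):
    f=h/2/np.tan(np.radians(p["vertical_fov"])/2)
    x=(np.asarray(u,float)-p["cx"])/f; y=(np.asarray(v,float)-p["cy"])/f
    if p.get("fish"):
        r=np.hypot(x,y)+1e-9; s=np.sin(r)/r; c=np.stack([x*s,-y*s,-np.cos(r)],-1)
    else: c=np.stack([x,-y,-np.ones_like(x)],-1)
    return R.from_quat(p["orientation"]).apply(c.reshape(-1,3)).reshape(c.shape)
def plane(p,u,v,z):
    d=rays(p,u,v); o=np.array(p["origin"]); return o+d*((z-o[2])/d[...,2])[...,None]
def cloud(d,p):
    v,u=np.mgrid[:384,:512]; r=rays(p,u,v)
    if p.get("fish"):
        f=192/np.tan(np.radians(p["vertical_fov"])/2)
        rr=np.hypot(u-p["cx"],v-p["cy"])/f; k=d/np.cos(rr)
    else: k=d
    return np.array(p["origin"])+r*k[...,None]
E
python3 - <<'E'
from h import *
print(get_obs())
for n in ("scene","top","wrist"):
    a,d,p=snap(n); print(n,p); cv2.imwrite(f"pics/{n}0.png",a); np.savez(f"{n}0.npz",a=a,d=d,p=p)
t=np.hstack([cv2.imread(f"pics/{n}0.png") for n in("scene","top")])
E
```

```text
pics
{'t': 0.0, 'joint_positions': array([-1.25270566,  0.7070893 , -0.02762795,  1.48498231,  0.02198329,
        0.95089019, -0.07553115]), 'dq': array([ 1.60641567e-03,  4.45179684e-04, -1.92060537e-03, -2.07279412e-03,
       -1.35911916e-03, -1.83841923e-03,  6.37216333e-05]), 'joint_efforts': array([ 2.10228486e-04, -8.83213162e+01,  1.23460807e+00, -2.36169755e+01,
        1.69309659e-02,  6.48468689e-03,  2.04297703e-05]), 'position': array([0.20233794, 0.53792322, 0.20593917]), 'eef_rot': array([ 1.78942666e-01,  9.83859359e-01, -5.26283618e-04, -8.91351038e-05]), 'force': array([-0.44051483,  0.32957782, -0.29030484]), 'moment': array([-0.01022799,  0.02744133, -0.05442672]), 'grip_force': 0.0, 'width': 0.08536230162730439}
scene {'vertical_fov': 47.304754420683985, 'cx': 245.30538189603038, 'cy': 191.4716313231289, 'origin': array([ 0.1438273 , -0.15794158,  0.82021412]), 'orientation': array([ 0.30872645, -0.13720146, -0.39409105,  0.85472567])}
top {'vertical_fov': 47.41436465568533, 'cx': 259.4024771101052, 'cy': 195.43196198044345, 'origin': array([0.42205456, 0.22849245, 1.09979269]), 'orientation': array([-0.06866519,  0.05776255,  0.7142562 , -0.69410854])}
wrist {'vertical_fov': 65.70646984690485, 'cx': 260.35153551974884, 'cy': 188.6598133345288, 'origin': array([0.12759541, 0.56667413, 0.37468647]), 'orientation': array([-0.12984191, -0.08827275,  0.56242669,  0.81180368])}
```

View pics/scene0.png

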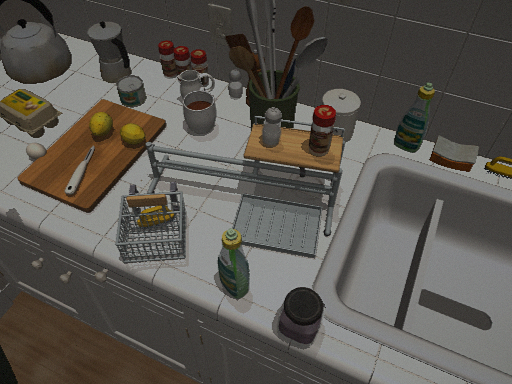

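View pics/top0.png

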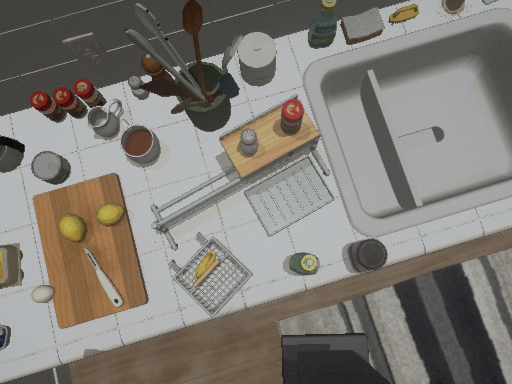

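```bash
python3 -c "
import cell;print([n for n in dir(cell) if n[0]!='_'], getattr(cell,'grasp_offset',None))"
```

```text
['IKError', 'camera_params', 'get_obs', 'grasp_offset', 'job_done', 'snapshot'] 0.0187
```

```bash
python3 - <<'E'
from h import *
def load(n):
    z=np.load(n+"0.npz",allow_pickle=True); return z['a'],z['d'],z['p'].item()
for n in("scene","top"):
    a,d,p=load(n); C=cloud(d,p); ok=d>0
    print(n,"table z",[C[y,x].round(3) for x,y in ([(200,330//1),(180,100)] if n=="top" else [(200,290),(90,230)])])
    hsv=cv2.cvtColor(a,cv2.COLOR_BGR2HSV); H,S,V=cv2.split(hsv); Z=C[...,2]
    # shelf
    m=ok&(Z>.134)&(Z<.152)&(H<22)&(S>80)
    m=cv2.morphologyEx(m.astype(np.uint8),cv2.MORPH_OPEN,np.ones((3,3)))
    k,l,st,_=cv2.connectedComponentsWithStats(m); i=1+st[1:,4].argmax()
    P=C[l==i]; r=cv2.minAreaRect((P[:,:2]*1000).astype(np.float32)); print("shelf",r,cv2.boxPoints(r).round(0).tolist(),st[i])
    # rail
    m=ok&(Z>.108)&(Z<.125)&(S<60)
    k,l,st,_=cv2.connectedComponentsWithStats(m.astype(np.uint8))
    for i in range(1,k):
        if st[i,4]>60:
            P=C[l==i]; q=P[:,:2].mean(0); w,vv=np.linalg.eigh(np.cov(P[:,:2].T)); t=(P[:,:2]-q)@vv[:,1]
            print("rail?",st[i],q.round(3),np.degrees(np.arctan2(*vv[::-1,1])).round(1),t.min().round(3),t.max().round(3),np.sqrt(w[0]).round(4),P[:,2].max().round(3))
    # tall yellow-green cap
    m=ok&(Z>.155)&(Z<.205)&(H>18)&(H<45)&(S>80)
    k,l,st,_=cv2.connectedComponentsWithStats(m.astype(np.uint8))
    for i in range(1,k):
        if st[i,4]>15: P=C[l==i]; print("cap",st[i],P.mean(0).round(3),P.min(0).round(3),P.max(0).round(3))
    # jar: dark lid
    m=ok&(Z>.085)&(Z<.105)&(V<70)
    k,l,st,_=cv2.connectedComponentsWithStats(m.astype(np.uint8))
    for i in range(1,k):
        if st[i,4]>200: P=C[l==i]; print("lid",st[i],P.mean(0).round(3),P.min(0).round(3),P.max(0).round(3))
    # all caddy region points
    sl=(slice(185,265),slice(112,192)) if n=="scene" else (slice(225,320),slice(160,260))
    P=C[sl][ok[sl]]; 
    g=P[(P[:,2]>.108)&(P[:,2]<.14)]; 
    if len(g): print("grip",len(g),g.mean(0).round(3),cv2.minAreaRect((g[:,:2]*1000).astype(np.float32)))
    g=P[(P[:,2]>.062)&(P[:,2]<.085)]; print("rim",len(g),cv2.minAreaRect((g[:,:2]*1000).astype(np.float32)))
b=[]
for n in("scene","top"):
    a=load(n)[0]; c=a[170:270,90:200] if n=="scene" else a[225:325,155:265]; b.append(cv2.resize(c,(396,360),interpolation=cv2.INTER_CUBIC))
cv2.imwrite("pics/cad.png",np.hstack(b))
E
```

```text
scene table z [array([ 0.394,  0.189, -0.001]), array([ 0.339,  0.486, -0.004])]
shelf ((731.2468872070312, 214.64356994628906), (110.42709350585938, 206.40975952148438), 28.315874099731445) [[634.0, 279.0], [732.0, 98.0], [829.0, 150.0], [731.0, 332.0]] [ 244  124   99   49 2581]
rail? [  0   1  29  20 162] [0.671 1.285] -165.1 -0.061 0.059 0.0027 0.125
rail? [ 40   0 190  52 900] [0.864 0.911] 105.0 -0.321 0.377 0.0021 0.125
rail? [  2  23  50  26 600] [0.611 1.101] 153.9 -0.068 0.069 0.0267 0.125
rail? [ 92  43  26   9 109] [0.726 0.878] 130.7 -0.029 0.042 0.0054 0.125
rail? [302  67 114  35 653] [1.045 0.235] 105.2 -0.145 0.157 0.0019 0.125
rail? [322  89  39  25 683] [0.962 0.234] 83.1 -0.044 0.052 0.0229 0.125
rail? [430 101  82  27 497] [ 1.117 -0.032] 105.0 -0.095 0.097 0.0017 0.125
rail? [406 108  19  13  62] [1.027 0.069] 87.1 -0.024 0.025 0.0037 0.125
rail? [ 146  142  196   40 1066] [0.64  0.286] 117.9 -0.215 0.225 0.0032 0.125
rail? [236 257  11  14  72] [0.444 0.118] 177.4 -0.016 0.011 0.0018 0.125
cap [275  70   9   5  23] [0.904 0.391 0.16 ] [0.892 0.383 0.155] [0.911
[... 1646 characters left out ...]
577] [0.921 0.692] 104.9 -0.184 0.18 0.0012 0.125
rail? [185  98  44  20 103] [0.804 0.356] 106.3 -0.054 0.052 0.0086 0.125
rail? [151 137 169  92 679] [0.61  0.343] 117.2 -0.274 0.162 0.0033 0.125
cap [321   0  16  12 126] [1.032 0.069 0.178] [1.023 0.05  0.166] [1.045 0.085 0.186]
cap [301 254  16  17 118] [0.444 0.143 0.183] [0.429 0.127 0.17 ] [0.462 0.158 0.188]
lid [356 240  30  30 407] [ 0.456 -0.006  0.097] [ 0.428 -0.04   0.086] [0.494 0.025 0.102]
grip 200 [0.431 0.364 0.129] ((464.87054443359375, 420.4732666015625), (160.36459350585938, 77.51811981201172), 58.24525833129883)
rim 788 ((460.1850280761719, 393.6972961425781), (235.41656494140625, 133.40701293945312), 45.095947265625)
```

View pics/cad.png

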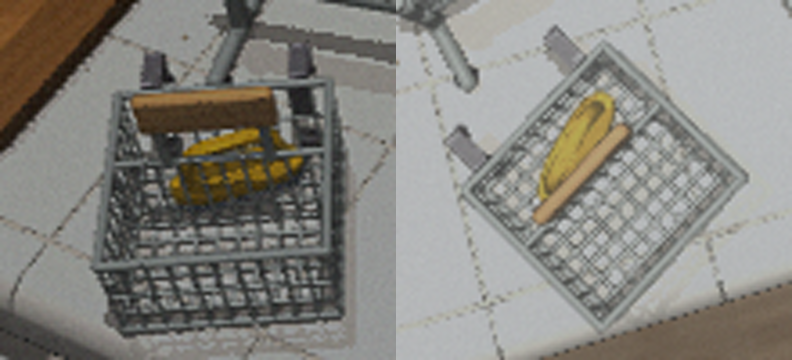

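Emit:
send_rows --moves '[[[0.0228,-0.0176,0],[0,0,-0.0426],0],[[0.0228,-0.0176,0],[0,0,-0.0426],0],[[0.0228,-0.0176,0],[0,0,-0.0426],0],[[0.0228,-0.0176,0],[0,0,-0.0426],0],[[0.0228,-0.0176,0],[0,0,-0.0426],0]]'

```text
t: 0.57
position: [0.3173, 0.4491, 0.2063]
eef_rot: [0.283, 0.959, -0.0, -0.0]
force: [0.8, 0.7, -0.1]
width: 0.0854
grip_force: 0.0
```

Emit:
send_rows --moves '[[[0.0228,-0.0176,0],[0,0,-0.0426],0],[[0.0228,-0.0176,0],[0,0,-0.0426],0],[[0.0228,-0.0176,0],[0,0,-0.0426],0],[[0.0228,-0.0176,0],[0,0,-0.0426],0],[[0.0228,-0.0176,0],[0,0,-0.0426],0]]'

```text
t: 0.98
position: [0.4314, 0.3611, 0.2063]
eef_rot: [0.384, 0.923, -0.0, -0.0]
force: [0.2, 0.6, -0.4]
width: 0.0851
grip_force: 0.0
```

```bash
python3 - <<'E'
from h import *
o=get_obs(); print(o['t'],o['position'].round(4),R.from_quat(o['eef_rot']).as_matrix().round(3)[:,1])
a,d,p=snap("wrist"); p["fish"]=1; C=cloud(d,p); ok=d>0
cv2.imwrite("pics/w1.png",a)
H,S,V=cv2.split(cv2.cvtColor(a,cv2.COLOR_BGR2HSV)); Z=C[...,2]
m=ok&(Z>.11)&(Z<.14)&(H<22)&(S>70); P=C[m]; print(len(P),P.mean(0).round(4),cv2.minAreaRect((P[:,:2]*1000).astype(np.float32)))
E
```

```text
0.9833 [0.4314 0.3611 0.2063] [ 0.709  0.705 -0.   ]
1270 [0.5154 0.3812 0.1307] ((700.993896484375, 384.030029296875), (588.6554565429688, 137.38075256347656), 11.745999336242676)
```

View pics/w1.png

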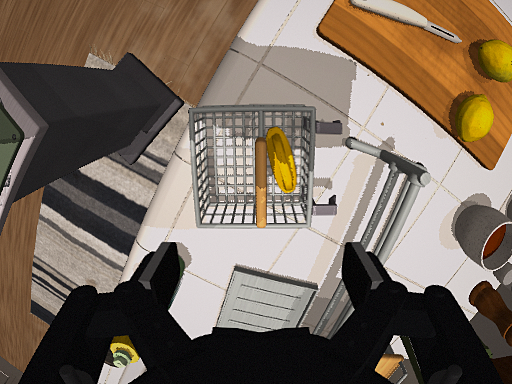

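```bash
python3 - <<'E'
from h import *
a,d,p=snap("wrist"); p["fish"]=1; C=cloud(d,p)
H,S,V=cv2.split(cv2.cvtColor(a,cv2.COLOR_BGR2HSV)); Z=C[...,2]
m=(d>0)&(Z>.12)&(Z<.14)&(H<20)&(S>60); m[:,:245]=0;m[:,275:]=0;m[:120]=0;m[240:]=0
P=C[m]; print(len(P),P.mean(0).round(4),cv2.minAreaRect((P[:,:2]*1000).astype(np.float32)))
E
```

```text
1020 [0.4276 0.3651 0.1321] ((429.0959777832031, 363.5386962890625), (10.00512981414795, 78.0547103881836), 45.261932373046875)
```

Emit:
send_rows --moves '[[[-0.001,0.001,-0.025],[0,0,0.004],0],[[-0.001,0.001,-0.03],[0,0,0.004],0],[[0,0,-0.03],[0,0,0],0],[[0,0,-0.0233],[0,0,0],0],[[0,0,0],[0,0,0],0]]'

```text
t: 1.5
position: [0.4265, 0.3633, 0.0943]
eef_rot: [0.379, 0.925, -0.003, -0.001]
force: [-1.1, -0.7, -1.2]
width: 0.0851
grip_force: 0.0
```

Emit:
send_rows --moves '[[[0,0,0],[0,0,0],1],[[0,0,0],[0,0,0],1],[[0,0,0],[0,0,0],1],[[0,0,0],[0,0,0],1],[[0,0,0],[0,0,0],1]]'

```text
t: 1.92
position: [0.4287, 0.3644, 0.099]
eef_rot: [0.379, 0.925, 0.001, 0.0]
force: [-0.3, -0.5, -0.1]
width: 0.0257
grip_force: 0.0
```

Emit:
send_rows --moves '[[[0,0,0],[0,0,0],1],[[0,0,0],[0,0,0],1],[[0,0,0],[0,0,0],1],[[0,0,0.003],[0,0,0],1],[[0,0,0.003],[0,0,0],1]]'

```text
t: 2.33
position: [0.4283, 0.364, 0.1042]
eef_rot: [0.379, 0.925, -0.0, -0.0]
force: [-0.4, 0.3, -3.8]
width: 0.0079
grip_force: 59.0
```

Emit:
send_rows --moves '[[[0,0,0.01],[0,0,0],1],[[0,0,0.02],[0,0,0],1],[[0,0,0.025],[0,0,0],1],[[0,0,0.025],[0,0,0],1],[[0,0,0.02],[0,0,0],1]]'

```text
t: 2.75
position: [0.4285, 0.3642, 0.2066]
eef_rot: [0.379, 0.925, 0.0, 0.0]
force: [0.1, -0.9, -4.7]
width: 0.0076
grip_force: 59.0
```

Emit:
send_rows --moves '[[[0.01,-0.004,0],[0,0,-0.04],1],[[0.02,-0.007,0],[0,0,-0.065],1],[[0.024,-0.008,0],[0,0,-0.065],1],[[0.024,-0.008,0],[0,0,-0.065],1],[[0.02,-0.006,0],[0,0,-0.04],1]]'

```text
t: 3.17
position: [0.5282, 0.3296, 0.2037]
eef_rot: [0.505, 0.863, -0.0, 0.0]
force: [1.1, -0.1, -4.8]
width: 0.0077
grip_force: 59.0
```

Emit:
send_rows --moves '[[[0.01,-0.003,0],[0,0,-0.027],1],[[0,0,0],[0,0,0],1],[[0,0,0],[0,0,0],1],[[0,0,0],[0,0,0],1],[[0,0,0],[0,0,0],1]]'

```text
t: 3.58
position: [0.5358, 0.3286, 0.2041]
eef_rot: [0.514, 0.858, -0.0, -0.0]
force: [-0.5, 0.6, -3.9]
width: 0.0077
grip_force: 59.0
```

```bash
python3 - <<'E'
from h import *
o=get_obs(); print(o['t'],o['position'].round(4),np.degrees(np.arctan2(*R.from_quat(o['eef_rot']).as_matrix()[[1,0],1])),o['force'])
w=snap("wrist"); s=snap("scene"); t=snap("top")
for n,x in zip("wst",(w,s,t)): np.savez(n+"2.npz",a=x[0],d=x[1],p=x[2])
c=[cv2.resize(s[0][110:240,120:350],None,fx=1.74,fy=1.74),cv2.resize(t[0][110:300,120:350],(400,330))]
h=max(x.shape[0] for x in c); c=[cv2.copyMakeBorder(x,0,h-x.shape[0],0,0,0) for x in c]
b=np.hstack(c)[:, :800]; wr=w[0][60:330,112:512]; 
wr=cv2.copyMakeBorder(wr,0,0,0,800-wr.shape[1],0)
cv2.imwrite("pics/m2.png",np.vstack([b[:, :800],wr]))
E
```

```text
3.5833 [0.5358 0.3286 0.2041] 28.189703947639764 [-0.4951903   0.62360929 -3.90848555]
```

View pics/m2.png

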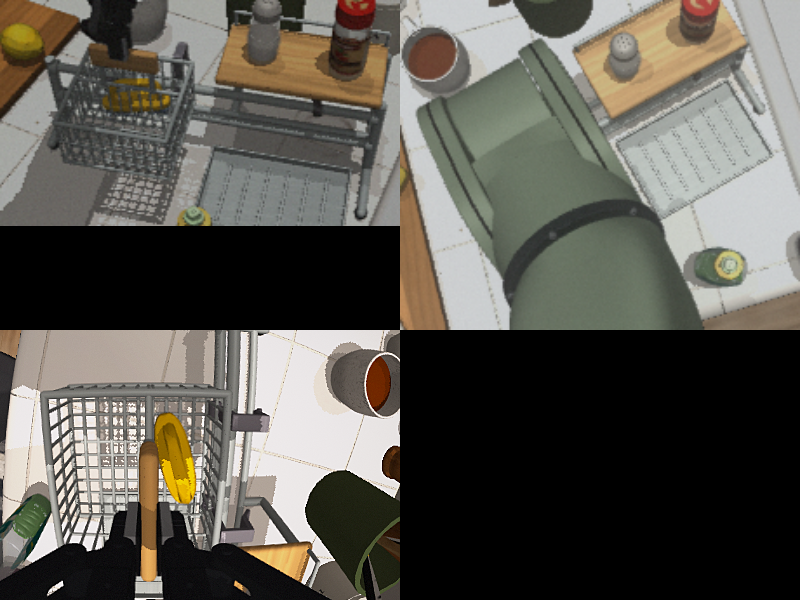

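```bash
cat >> h.py <<'E'
O=np.array([.643,.282,0]); RK=R.from_euler('z',28,degrees=True)
def rack(P): return RK.inv().apply(np.asarray(P).reshape(-1,3)-O).reshape(np.shape(P))
E
python3 - <<'E'
from h import *
for n in "ws":
    z=np.load(n+"2.npz",allow_pickle=True); a,d,p=z['a'],z['d'],z['p'].item()
    if n=="w": p["fish"]=1
    C=rack(cloud(d,p))*1000; ok=d>0; X,Y,Z=np.moveaxis(C,-1,0)
    m=ok&(Z>98)&(Z<122)&(abs(X)<15)&(Y>-190)&(Y<200)
    P=C[m]
    for lo in range(-190,200,30):
        q=P[(P[:,1]>=lo)&(P[:,1]<lo+30)]
        if len(q)>15: 
            t=q[q[:,2]>q[:,2].max()-4]; print(n,"rail y",lo,len(q),"x range",np.percentile(q[:,0],[2,98]).round(1),"ztop",q[:,2].max().round(1),"x of top",t[:,0].mean().round(1))
    m=ok&(Z>130)&(Z<190)&(X>-12)&(X<40)&(Y>20)&(Y<160)
    for lo,hi in((20,90),(90,160)):
        q=C[m&(Y>=lo)&(Y<hi)]
        if len(q): print(n,"hook",len(q),np.percentile(q,[2,50,98],0).round(1).tolist())
E
```

```text
w rail y 20 134 x range [0.2 6.8] ztop 120.7 x of top 2.0
w rail y 50 154 x range [-10.5   6.2] ztop 121.8 x of top 0.3
w rail y 80 166 x range [0.7 6.5] ztop 119.0 x of top 3.0
w rail y 110 75 x range [0.5 6.7] ztop 118.8 x of top 3.2
w rail y 140 360 x range [-4.6  6.8] ztop 119.4 x of top 1.6
w rail y 170 451 x range [-4.7  6.7] ztop 119.0 x of top 1.0
w hook 557 [[-11.4, 39.3, 148.5], [3.2, 47.9, 180.7], [15.0, 51.4, 182.4]]
w hook 579 [[-11.5, 129.6, 154.1], [-0.1, 136.2, 181.1], [11.3, 141.0, 182.4]]
s rail y -190 78 x range [-5.2  5.9] ztop 119.0 x of top 0.8
s rail y -160 83 x range [-8.   4.8] ztop 121.9 x of top -1.1
s rail y -130 85 x range [-7.8  6. ] ztop 121.8 x of top 0.4
s rail y -100 74 x range [-5.2  6.3] ztop 120.1 x of top 0.4
s rail y -70 75 x range [-5.   5.8] ztop 118.2 x of top 0.9
s rail y -40 76 x range [-4.5  5.8] ztop 118.6 x of top 0.4
s rail y -10 71 x range [-4.6  6.7] ztop 118.9 x of top 0.5
s rail y 20 31 x range [-6.7  5.6] ztop 120.3 x of top -0.3
s rail y 50 42 x range [-4.5  6.6] ztop 118.6 x of top 0.5
s rail y 110 31 x range [-6.9  5.4] ztop 121.4 x of top -2.9
s rail y 140 27 x range [-3.8  6.5] ztop 117.3 x of top 1.0
s rail y 170 41 x range [-4.5  5.9] ztop 118.9 x of top 0.5
s hook 61 [[-11.5, 38.0, 153.6], [2.6, 41.8, 180.2], [11.2, 49.3, 182.7]]
```

```bash
python3 - <<'E'
from h import *
z=np.load("w2.npz",allow_pickle=True); a,d,p=z['a'],z['d'],z['p'].item(); p["fish"]=1
C=rack(cloud(d,p))*1000; X,Y,Z=np.moveaxis(C,-1,0)
for lo,hi in((20,70),(110,160)):
    for zl,zh in ((176,190),(140,160)):
        q=C[(d>0)&(Z>zl)&(Z<zh)&(X>-20)&(X<40)&(Y>=lo)&(Y<hi)]
        if len(q):print(lo,zl,len(q),np.percentile(q,[1,10,50,90,99],0).round(1).tolist())
# rim rear wire: max of height band 176-184, x in -25..-10
q=C[(d>0)&(Z>174)&(Z<188)&(X>-30)&(X<-8)&(Y>30)&(Y<150)]
k=np.polyfit(q[:,1],q[:,0],1); print("rear rim x at y=90",np.polyval(k,91),"yaw deg",np.degrees(k[0]),len(q))
E
```

```text
20 176 600 [[-19.8, 39.1, 176.6], [-18.4, 40.8, 178.9], [-6.0, 47.1, 181.0], [7.2, 51.3, 181.9], [10.1, 67.2, 182.6]]
20 140 128 [[-20.0, 26.8, 142.8], [-19.8, 37.4, 146.3], [-16.8, 50.1, 150.1], [14.5, 54.3, 158.0], [17.2, 67.9, 159.6]]
110 176 863 [[-19.9, 111.8, 177.1], [-19.0, 129.4, 179.9], [-8.0, 135.3, 181.0], [6.3, 140.8, 181.9], [9.8, 154.1, 182.6]]
110 140 97 [[-20.0, 111.1, 143.4], [-19.8, 122.4, 145.0], [-17.5, 135.0, 147.9], [13.0, 141.1, 154.7], [16.5, 146.4, 159.4]]
rear rim x at y=90 -18.80891698224527 yaw deg -0.21985654309310576 1669
```

Emit:
send_rows --moves '[[[0.002,0.001,-0.002],[0,0,0],1],[[0,0,-0.014],[0,0,0],1],[[0,0,-0.012],[0,0,0],1],[[0,0,-0.008],[0,0,0],1],[[0,0,0],[0,0,0],1]]'

```text
t: 4.15
position: [0.5378, 0.329, 0.1665]
eef_rot: [0.514, 0.858, -0.001, -0.001]
force: [-0.7, 0.2, -4.6]
width: 0.0077
grip_force: 59.0
```

Emit:
send_rows --moves '[[[0,0,-0.004],[0,0,0],1],[[0,0,-0.004],[0,0,0],1],[[0,0,-0.004],[0,0,0],1],[[0,0,-0.003],[0,0,0],1],[[0,0,0],[0,0,0],1]]'

```text
t: 4.57
position: [0.5383, 0.3291, 0.1526]
eef_rot: [0.514, 0.858, -0.0, -0.0]
force: [-0.2, 0.4, -5.2]
width: 0.0083
grip_force: 59.0
```

Emit:
send_rows --moves '[[[0,0,-0.002],[0,0,0],1],[[0,0,-0.002],[0,0,0],1],[[0,0,-0.001],[0,0,0],1],[[0,0,-0.001],[0,0,0],1],[[0,0,0],[0,0,0],1]]'

```text
t: 4.98
position: [0.5384, 0.3292, 0.1469]
eef_rot: [0.514, 0.858, -0.0, -0.0]
force: [0.0, 0.3, -4.2]
width: 0.0078
grip_force: 59.0
```

```bash
python3 - <<'E'
from h import *
o=get_obs(); print(o['position'].round(4),o['force'],(rack(o['position'])*1000).round(1))
a,d,p=snap("wrist"); p["fish"]=1; C=rack(cloud(d,p))*1000; X,Y,Z=np.moveaxis(C,-1,0); ok=d>0
for lo,hi in((20,70),(110,160)):
    q=C[ok&(Z>112)&(Z<128)&(X>-8)&(X<40)&(Y>=lo)&(Y<hi)]; print(len(q),np.percentile(q,[1,50,99],0).round(1).tolist())
s=snap("scene"); C=rack(cloud(s[1],s[2]))*1000; X,Y,Z=np.moveaxis(C,-1,0)
V=cv2.cvtColor(s[0],cv2.COLOR_BGR2HSV)[...,2]
m=(s[1]>0)&(abs(X)<16)&(Z>95)&(Z<124)&(Y<-60)&(Y>-185)
for y in range(-185,-60,4):
    q=m&(Y>=y)&(Y<y+4); print(y,q.sum(),V[q].mean().round() if q.any() else '',C[q].min(0).round() if q.any() else '')
cv2.imwrite("pics/s3.png",np.hstack([cv2.resize(s[0][130:240,230:350],(400,367)),cv2.resize(s[0][130:240,110:230],(400,367))]))
E
```

```text
[0.5384 0.3292 0.1469] [ 0.0370409   0.27931584 -4.16504224] [-70.2  90.7 146.9]
777 [[-7.6, 30.6, 112.4], [1.4, 49.7, 118.4], [12.7, 69.3, 125.2]]
1288 [[-7.6, 110.7, 112.4], [0.6, 136.3, 117.1], [12.3, 159.5, 125.3]]
-185 10 67.0 [  -4. -185.  109.]
-181 11 66.0 [  -5. -181.  105.]
-177 11 66.0 [  -4. -177.  108.]
-173 9 63.0 [  -5. -173.  110.]
-169 12 68.0 [  -6. -169.  109.]
-165 10 64.0 [  -4. -165.  109.]
-161 10 63.0 [  -3. -161.  109.]
-157 11 70.0 [  -5. -157.  110.]
-153 12 65.0 [  -5. -153.  110.]
-149 9 66.0 [  -4. -148.  111.]
-145 9 63.0 [  -4. -145.  109.]
-141 12 67.0 [  -6. -141.  110.]
-137 11 52.0 [  -9. -137.  107.]
-133 17 39.0 [  -9. -133.  107.]
-129 16 37.0 [  -9. -129.  105.]
-125 16 41.0 [  -5. -125.  107.]
-121 9 65.0 [  -5. -121.  110.]
-117 11 68.0 [  -3. -117.  109.]
-113 11 66.0 [  -4. -113.  108.]
-109 9 64.0 [  -3. -109.  110.]
-105 10 64.0 [  -5. -105.  110.]
-101 10 65.0 [  -6. -100.  109.]
-97 11 65.0 [ -4. -97. 108.]
-93 8 62.0 [ -4. -93. 111.]
-89 11 67.0 [ -4. -89. 108.]
-85 11 66.0 [ -5. -85. 110.]
-81 10 65.0 [ -4. -81. 106.]
-77 10 64.0 [ -4. -77. 108.]
-73 11 69.0 [ -4. -73. 108.]
-69 9 64.0 [ -5. -69. 110.]
-65 10 64.0 [ -2. -65. 108.]
-61 4 65.0 [ -3. -60. 109.]
```

View pics/s3.png

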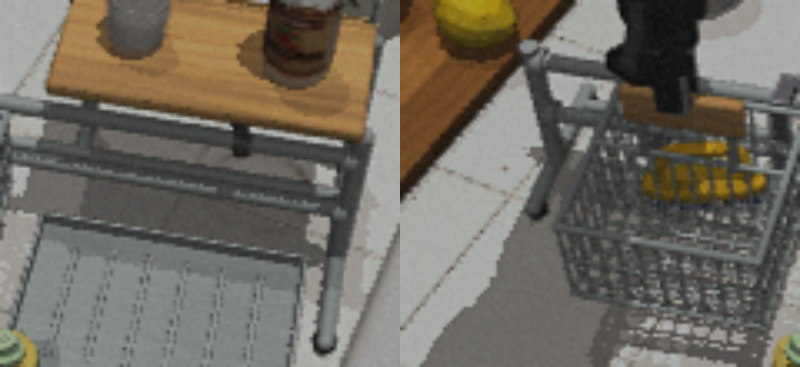

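Emit:
send_rows --moves '[[[0,0,-0.001],[0,0,0],1],[[0,0,-0.001],[0,0,0],1],[[0,0,-0.0005],[0,0,0],1],[[0,0,0],[0,0,0],1],[[0,0,0],[0,0,0],1]]'

```text
t: 5.5
position: [0.5385, 0.3292, 0.1446]
eef_rot: [0.514, 0.858, -0.0, -0.0]
force: [1.2, 0.8, -3.5]
width: 0.0079
grip_force: 59.0
```

Emit:
send_rows --moves '[[[0,0,-0.0005],[0,0,0],1],[[0,0,-0.0005],[0,0,0],1],[[0,0,-0.0005],[0,0,0],1],[[0,0,0],[0,0,0],1],[[0,0,0],[0,0,0],1]]'

```text
t: 5.92
position: [0.5384, 0.3292, 0.1433]
eef_rot: [0.514, 0.858, 0.0, -0.0]
force: [-1.4, -0.5, 1.8]
width: 0.0077
grip_force: 59.7
```

Emit:
send_rows --moves '[[[0.0023,-0.0044,0.0005],[0,0,0],1],[[0.0047,-0.0088,0],[0,0,0],1],[[0.0047,-0.0088,0],[0,0,0],1],[[0.0047,-0.0088,0],[0,0,0],1],[[0.0047,-0.0088,0],[0,0,0],1]]'

```text
t: 6.33
position: [0.5604, 0.288, 0.1436]
eef_rot: [0.514, 0.858, -0.0, 0.0]
force: [-0.2, -0.3, -2.4]
width: 0.0077
grip_force: 59.2
```

```bash
python3 -c "
from h import *
o=get_obs(); print((rack(o['position'])*1000).round(1),o['force'],o['moment'])"
```

```text
[-70.1  44.1 143.6] [-0.22204924 -0.270188   -2.35087714] [0.22501186 0.01795365 0.08251915]
```

Emit:
send_rows --moves '[[[0.0047,-0.0088,0],[0,0,0],1],[[0.0047,-0.0088,0],[0,0,0],1],[[0.0047,-0.0088,0],[0,0,0],1],[[0.0047,-0.0088,0],[0,0,0],1],[[0.0047,-0.0088,0],[0,0,0],1]]'

```text
t: 6.75
position: [0.5835, 0.2446, 0.1436]
eef_rot: [0.514, 0.858, -0.0, -0.0]
force: [-0.8, 0.6, -2.2]
width: 0.0076
grip_force: 59.3
```

Emit:
send_rows --moves '[[[0.0047,-0.0088,0],[0,0,0],1],[[0.0047,-0.0088,0],[0,0,0],1],[[0.0047,-0.0088,0],[0,0,0],1],[[0.0047,-0.0088,0],[0,0,0],1],[[0.0047,-0.0088,0],[0,0,0],1]]'

```text
t: 7.17
position: [0.6069, 0.2007, 0.1436]
eef_rot: [0.514, 0.858, -0.0, -0.0]
force: [-1.9, 0.5, -1.4]
width: 0.0079
grip_force: 59.4
```

```bash
python3 -c "
from h import *
o=get_obs(); print((rack(o['position'])*1000).round(1),o['force'],rack(o['force']+O))"
```

```text
[-70.  -54.8 143.6] [-1.88128485  0.53460508 -1.44692906] [-1.41009405  1.35523801 -1.44692906]
```

Remaining about 18 mm; approach slowly to contact.

Emit:
send_rows --moves '[[[0.0019,-0.0035,0],[0,0,0],1],[[0.0019,-0.0035,0],[0,0,0],1],[[0.0014,-0.0026,0],[0,0,0],1],[[0.0009,-0.0018,0],[0,0,0],1],[[0.0005,-0.0009,0],[0,0,0],1]]'

```text
t: 7.58
position: [0.613, 0.1894, 0.1436]
eef_rot: [0.514, 0.858, -0.0, -0.0]
force: [-4.9, 0.4, 1.5]
width: 0.008
grip_force: 59.7
```

Emit:
send_rows --moves '[[[0.0005,-0.0009,0],[0,0,0],1],[[0.0005,-0.0009,0],[0,0,0],1],[[0.0005,-0.0009,0],[0,0,0],1],[[0,0,0],[0,0,0],1],[[0,0,0],[0,0,0],1]]'

```text
t: 8.0
position: [0.6136, 0.1877, 0.1438]
eef_rot: [0.514, 0.858, 0.0, -0.001]
force: [-9.3, 3.3, 6.3]
width: 0.0077
grip_force: 60.4
```

```bash
python3 -c "
from h import *
o=get_obs(); print((rack(o['position'])*1000).round(1),rack(o['force']+O),o['moment'])"
```

```text
[-70.2 -69.5 143.8] [-6.6855863   7.27040499  6.30516809] [0.89086216 2.17839613 0.26824161]
```

```bash
python3 - <<'E'
from h import *
a,d,p=snap("scene"); w=snap("wrist")
cv2.imwrite("pics/s4.png",np.hstack([cv2.resize(a[130:230,230:350],(480,400),interpolation=cv2.INTER_CUBIC),cv2.resize(w[0][:,150:],(320,340))[:340].copy() if 0 else cv2.copyMakeBorder(cv2.resize(w[0][:,150:],(320,340)),0,60,0,0,0)]))
C=rack(cloud(d,p))*1000; X,Y,Z=np.moveaxis(C,-1,0); V=cv2.cvtColor(a,cv2.COLOR_BGR2HSV)[...,2]
m=(d>0)&(abs(X)<25)&(Z>100)&(Z<130)
for y in range(-145,-90,3):
    q=m&(Y>=y)&(Y<y+3); print(y,q.sum(),V[q].mean().round() if q.any() else '',C[q].min(0).round(),C[q].max(0).round() if q.any() else '')
E
```

```text
-145 7 66.0 [  -5. -145.  111.] [   5. -142.  116.]
-142 8 73.0 [  -5. -142.  110.] [   6. -139.  117.]
-139 11 88.0 [ -24. -139.  109.] [   7. -136.  121.]
-136 12 91.0 [ -24. -136.  109.] [   5. -133.  123.]
-133 15 74.0 [ -23. -133.  115.] [   4. -130.  122.]
-130 13 69.0 [ -19. -130.  116.] [   4. -127.  122.]
-127 14 57.0 [ -20. -127.  112.] [   8. -124.  124.]
-124 19 71.0 [ -19. -124.  101.] [  10. -121.  121.]
-121 19 75.0 [ -19. -121.  100.] [   6. -118.  122.]
-118 17 70.0 [ -18. -118.  100.] [   3. -115.  123.]
-115 18 76.0 [ -19. -115.  105.] [   4. -112.  123.]
-112 19 71.0 [ -18. -112.  101.] [   5. -109.  123.]
-109 12 84.0 [ -17. -109.  111.] [   5. -106.  122.]
-106 6 64.0 [  -5. -105.  112.] [   4. -103.  116.]
-103 7 71.0 [  -5. -103.  108.] [   2. -100.  117.]
-100 10 79.0 [ -15. -100.  112.] [  8. -97. 122.]
-97 7 72.0 [-16. -97. 113.] [  4. -94. 122.]
-94 8 77.0 [-15. -94. 112.] [  2. -91. 120.]
-91 7 71.0 [ -6. -91. 112.] [  4. -88. 116.]
```

View pics/s4.png

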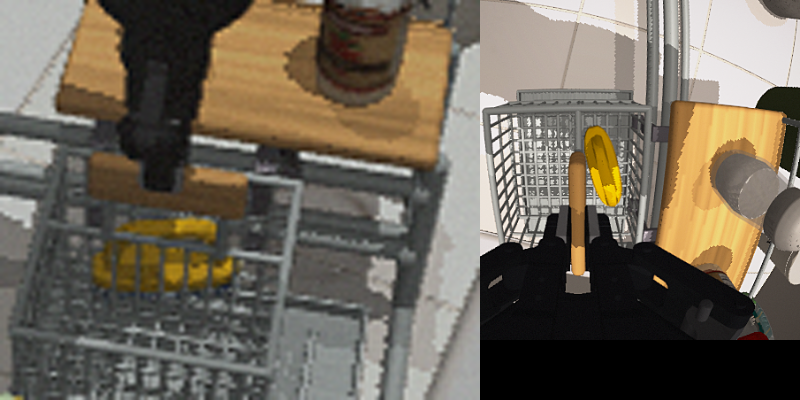

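Emit:
send_rows --moves '[[[0,0,0],[0,0,0],0.65],[[0,0,0],[0,0,0],0.65],[[0,0,0],[0,0,0],0.65],[[0,0,0],[0,0,0],0.65],[[0,0,0],[0,0,0],0.65]]'

```text
t: 8.52
position: [0.6148, 0.1865, 0.1436]
eef_rot: [0.514, 0.858, 0.0, 0.0]
force: [0.6, 0.3, -0.9]
width: 0.0297
grip_force: 0.0
```

Emit:
send_rows --moves '[[[-0.001,0,0.005],[0,0,0],0.65],[[0,0,0.01],[0,0,0],0.65],[[0,0,0.02],[0,0,0],0.65],[[0,0,0.03],[0,0,0],0.65],[[0,0,0.03],[0,0,0],0.65]]'

```text
t: 8.93
position: [0.6134, 0.1864, 0.2405]
eef_rot: [0.514, 0.858, -0.0, -0.0]
force: [0.1, -0.2, 0.6]
width: 0.0298
grip_force: 0.0
```

Emit:
send_rows --moves '[[[-0.01,-0.003,0.03],[0,0,0],0.5],[[-0.025,-0.008,0.025],[0,0,0],0.3],[[-0.03,-0.01,0],[0,0,0],0],[[-0.03,-0.01,0],[0,0,0],0],[[-0.03,-0.01,0],[0,0,0],0]]'

```text
t: 9.35
position: [0.4872, 0.145, 0.2947]
eef_rot: [0.514, 0.858, 0.001, 0.0]
force: [2.0, 0.5, 0.2]
width: 0.0849
grip_force: 0.0
```

```bash
python3 - <<'E'
from h import *
o=get_obs(); print(o['t'],o['position'].round(4),o['joint_positions'].round(2),np.degrees(np.arctan2(*R.from_quat(o['eef_rot']).as_matrix()[[1,0],1])))
w=snap("wrist"); s=snap("scene"); t=snap("top")
for n,x in zip("wst",(w,s,t)): np.savez(n+"5.npz",a=x[0],d=x[1],p=x[2])
cv2.imwrite("pics/m5.png",np.vstack([np.hstack([cv2.resize(s[0][120:310,200:370],(400,447))[:300],cv2.resize(s[0][130:230,240:350],(400,300),interpolation=cv2.INTER_CUBIC)]),cv2.copyMakeBorder(cv2.resize(w[0],(400,300)),0,0,0,400,0)]))
E
```

```text
9.35 [0.4872 0.145  0.2947] [-0.41  0.51  0.11  1.57 -0.06  1.06  0.2 ] 28.1257949629292
```

View pics/m5.png

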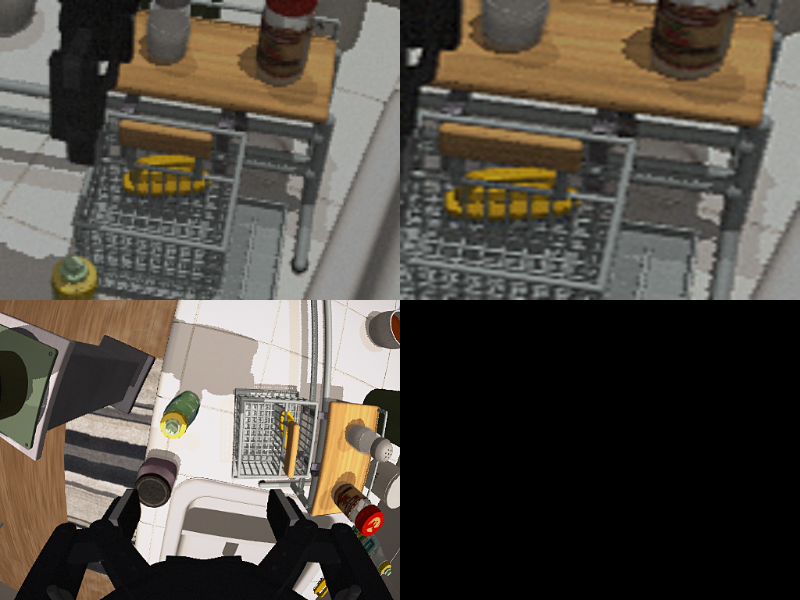

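```bash
python3 - <<'E'
from h import *
A=[]
for n in "wst":
    z=np.load(n+"5.npz",allow_pickle=True); a,d,p=z['a'],z['d'],z['p'].item()
    if n=="w": p["fish"]=1
    C=cloud(d,p); ok=d>0; X,Y,Z=np.moveaxis(C,-1,0)
    near=ok&(np.hypot(X-.443,Y-.14)<.065)
    q=C[near&(Z>.188)&(Z<.206)]; 
    if len(q): print(n,"nozzle",len(q),q.mean(0).round(4),q.min(0).round(3),q.max(0).round(3))
    q=C[near&(Z>.165)&(Z<.183)]
    if len(q): print(n,"cap",len(q),q.mean(0).round(4),q.min(0).round(3),q.max(0).round(3))
    q=C[near&(Z>.03)&(Z<.13)]; A.append(q); print(n,"body",len(q),cv2.minAreaRect((q[:,:2]*1000).astype(np.float32)) if len(q)>5 else '')
    K=rack(C)*1000
    H,S,V=cv2.split(cv2.cvtColor(a,cv2.COLOR_BGR2HSV)); 
    m=ok&(K[...,2]>140)&(K[...,2]<190)&(H<22)&(S>70)&(abs(K[...,0]+72)<30)&(abs(K[...,1]+72)<60)
    q=K[m]; 
    if len(q)>5: print(n,"grip(rack)",len(q),q.max(0).round(1),cv2.minAreaRect(q[:,:2].astype(np.float32)))
q=np.vstack(A); print(cv2.minAreaRect((q[:,:2]*1000).astype(np.float32)))
im=np.zeros((400,400,3),np.uint8)
for c,q in zip([(255,120,0),(0,255,0),(0,0,255)],A):
    for x,y in q[:,:2]: cv2.circle(im,(int(200-(y-.14)*3000),int(200-(x-.443)*3000)),1,c,-1)
cv2.imwrite("pics/b5.png",im)
E
```

```text
w nozzle 345 [0.4454 0.1433 0.1957] [0.436 0.132 0.188] [0.455 0.152 0.201]
w cap 273 [0.4463 0.1486 0.1795] [0.428 0.125 0.165] [0.463 0.159 0.183]
w body 765 ((444.97967529296875, 152.9416961669922), (51.111785888671875, 47.481689453125), 4.723037242889404)
w grip(rack) 950 [-70.8 -29.1 175.9] ((-76.34803771972656, -68.21156311035156), (78.17082977294922, 10.897896766662598), 89.66844177246094)
s nozzle 102 [0.4441 0.1394 0.1949] [0.435 0.131 0.188] [0.456 0.15  0.201]
s cap 195 [0.4401 0.135  0.1775] [0.429 0.124 0.165] [0.463 0.159 0.183]
s body 913 ((434.921630859375, 134.908203125), (38.40511703491211, 63.78019714355469), 24.717304229736328)
s grip(rack) 439 [-70.  -30.7 175.1] ((-75.91706848144531, -69.85491943359375), (78.41205596923828, 11.656425476074219), 89.66766357421875)
t cap 23 [0.4404 0.1549 0.1788] [0.429 0.146 0.17 ] [0.454 0.16  0.183]
t body 192 ((440.07452392578125, 160.31961059570312), (56.00067901611328, 30.87779998779297), 23.49369239807129)
t grip(rack) 67 [-70.7 -29.2 176.2] ((-75.76731872558594, -44.07879638671875), (29.91341209411621, 9.953356742858887), 88.11810302734375)
((444.7862243652344, 141.9089813232422), (71.97809600830078, 49.87301254272461), 77.094482421875)
```

View pics/b5.png

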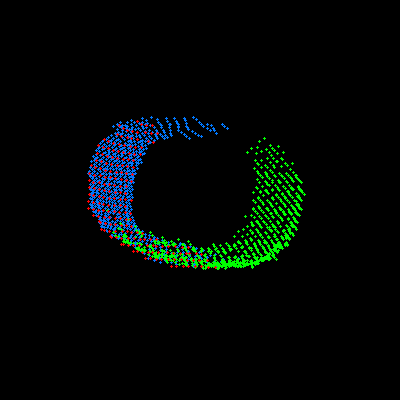

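Emit:
send_rows --moves '[[[-0.008,-0.001,0],[0,0,-0.1],0],[[-0.012,-0.001,0],[0,0,-0.1],0],[[-0.012,-0.001,-0.01],[0,0,-0.1],0],[[-0.007,0,-0.02],[0,0,-0.1],0],[[-0.003,0,-0.02],[0,0,-0.1],0]]'

```text
t: 9.92
position: [0.447, 0.143, 0.2439]
eef_rot: [0.712, 0.702, 0.001, 0.0]
force: [-1.3, 0.9, -0.9]
width: 0.0852
grip_force: 0.0
```

Emit:
send_rows --moves '[[[0,0,-0.015],[0,0,-0.1],0],[[0,0,-0.01],[0,0,-0.1],0],[[0,0,0],[0,0,-0.014],0],[[0,0,0],[0,0,0],0],[[0,0,0],[0,0,0],0]]'

```text
t: 10.33
position: [0.4473, 0.1428, 0.2193]
eef_rot: [0.78, 0.625, 0.001, 0.0]
force: [-0.4, 0.1, -0.5]
width: 0.0851
grip_force: 0.0
```

```bash
python3 - <<'E'
from h import *
o=get_obs(); print(o['t'],o['position'].round(4),np.degrees(np.arctan2(*R.from_quat(o['eef_rot']).as_matrix()[[1,0],1])))
a,d,p=snap("wrist"); p["fish"]=1; C=cloud(d,p); X,Y,Z=np.moveaxis(C,-1,0)
near=(d>0)&(np.hypot(X-.445,Y-.142)<.03)
for lo,hi in((.19,.206),(.165,.187)):
    q=C[near&(Z>lo)&(Z<hi)]; print(len(q),q.min(0).round(4),q.max(0).round(4),cv2.minEnclosingCircle((q[:,:2]*1000).astype(np.float32)) if len(q) else '')
E
```

```text
10.3333 [0.4473 0.1428 0.2193] -12.580126883066862
587 [0.4353 0.1318 0.1901] [0.4555 0.1524 0.2018] ((445.6357421875, 142.094970703125), 10.372319221496582)
1164 [0.4284 0.1247 0.1651] [0.4634 0.1602 0.186 ] ((445.7138366699219, 142.4625701904297), 17.94884490966797)
```

Emit:
send_rows --moves '[[[-0.0015,-0.0005,-0.013],[0,0,0],0],[[0,0,-0.02],[0,0,0],0],[[0,0,-0.02],[0,0,0],0],[[0,0,-0.0143],[0,0,0],0],[[0,0,0],[0,0,0],0.3]]'

```text
t: 10.8
position: [0.4447, 0.1419, 0.1499]
eef_rot: [0.781, 0.625, -0.001, -0.001]
force: [-0.2, 0.2, -0.6]
width: 0.0756
grip_force: 0.0
```

Emit:
send_rows --moves '[[[0,0,0],[0,0,0],1],[[0,0,0],[0,0,0],1],[[0,0,0],[0,0,0],1],[[0,0,0],[0,0,0],1],[[0,0,0],[0,0,0],1]]'

```text
t: 11.22
position: [0.446, 0.1422, 0.1526]
eef_rot: [0.781, 0.624, 0.001, 0.0]
force: [-0.0, -1.7, 16.7]
width: 0.0295
grip_force: 58.0
```

Emit:
send_rows --moves '[[[0,0,0],[0,0,0],1],[[0,0,0],[0,0,0],1],[[0,0,0.004],[0,0,0],1],[[0,0,0.01],[0,0,0],1],[[0,0,0.01],[0,0,0],1]]'

```text
t: 11.63
position: [0.445, 0.142, 0.176]
eef_rot: [0.781, 0.624, -0.0, -0.0]
force: [0.3, -0.5, -1.6]
width: 0.0296
grip_force: 59.4
```

Emit:
send_rows --moves '[[[0,0,0.02],[0,0,0],1],[[0,0,0.03],[0,0,0],1],[[0,0,0.035],[0,0,0],1],[[0,0,0.03],[0,0,0],1],[[0,0,0.025],[0,0,0],1]]'

```text
t: 12.05
position: [0.445, 0.1419, 0.3181]
eef_rot: [0.781, 0.624, 0.001, 0.0]
force: [-0.1, -0.4, -2.3]
width: 0.0286
grip_force: 59.7
```

Emit:
send_rows --moves '[[[0,0,0.004],[0,0,0.07],1],[[0,0,0],[0,0,0.1],1],[[0,0,0],[0,0,0.1],1],[[0,0,0],[0,0,0.1],1],[[0,0,0],[0,0,0.1],1]]'

```text
t: 12.47
position: [0.4449, 0.142, 0.3199]
eef_rot: [0.613, 0.79, 0.0, 0.0]
force: [0.6, -0.1, -2.0]
width: 0.0295
grip_force: 59.7
```

Emit:
send_rows --moves '[[[0.01,0.002,0],[0,0,0.1],1],[[0.015,0.004,0],[0,0,0.1],1],[[0.015,0.003,0],[0,0,0.044],1],[[0.01,0.003,0],[0,0,0],1],[[0,0,0],[0,0,0],1]]'

```text
t: 12.88
position: [0.4962, 0.1542, 0.3193]
eef_rot: [0.514, 0.858, -0.0, 0.0]
force: [-0.1, 0.4, -3.1]
width: 0.0297
grip_force: 59.8
```

```bash
cat > bm.py <<'E'
from h import *
o=get_obs(); print(o['t'],o['position'].round(4),o['force'].round(1),np.degrees(np.arctan2(*R.from_quat(o['eef_rot']).as_matrix()[[1,0],1])))
print("tcp rack",(rack(o['position'])*1000).round(1))
s=snap("scene"); w=snap("wrist"); w[2]["fish"]=1; t=snap("top"); A=[]
c=rack(o['position']); B=[]
for n,(a,d,p) in zip("swt",(s,w,t)):
    C=rack(cloud(d,p)); X,Y,Z=np.moveaxis(C,-1,0)
    near=(d>0)&(np.hypot(X-c[0],Y-c[1])<.06)&(Z<o['position'][2]-.01)&(Z>.125)
    q=C[near]*1000
    hs=cv2.cvtColor(a,cv2.COLOR_BGR2HSV)[near]; q=q[(hs[:,0]>30)&(hs[:,0]<100)&(hs[:,1]>50)]
    B.append(q); print(n,len(q),q.min(0).round() if len(q) else '')
q=np.vstack(B); zb=np.percentile(q[:,2],1); print("zbottom",zb)
for k in range(4):
    g=q[(q[:,2]>zb+25*k)&(q[:,2]<zb+25*k+25)]
    if len(g)>20: print(k,len(g),cv2.minAreaRect(g[:,:2].astype(np.float32)))
cv2.imwrite("pics/b6.png",np.hstack([s[0],w[0]])[40:340,130:930])
E
python3 bm.py
```

```text
12.8833 [0.4962 0.1542 0.3193] [-0.1  0.4 -3.1] 28.131760341498463
tcp rack [-189.7  -43.9  319.3]
s 1026 [-215.  -80.  170.]
w 2177 [-214.  -53.  179.]
t 11 [-205.  -13.  234.]
zbottom 176.7536922969314
0 263 ((-198.76622009277344, -41.10081100463867), (69.7918930053711, 33.96535110473633), 68.57093048095703)
1 211 ((-199.1905975341797, -41.66557312011719), (73.1885986328125, 31.822635650634766), 74.1025161743164)
2 478 ((-193.04635620117188, -43.17363357543945), (71.95927429199219, 46.372589111328125), 72.93717193603516)
3 1075 ((-191.0453643798828, -43.59076690673828), (64.51168823242188, 48.33908462524414), 86.73017883300781)
```

View pics/b6.png

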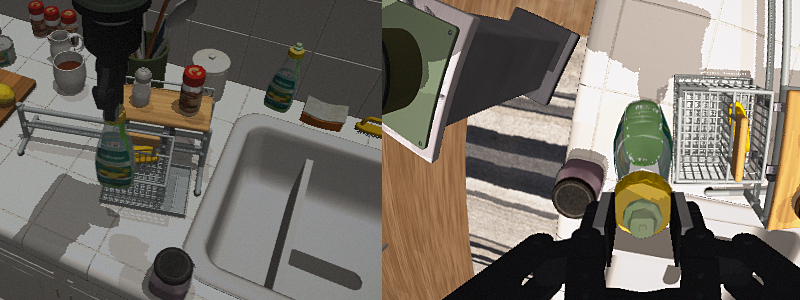

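Emit:
send_rows --moves '[[[0.008,0.0015,0],[0,0,0],1],[[0.022,0.004,0],[0,0,0],1],[[0.025,0.0045,0],[0,0,0],1],[[0.018,0.0033,0],[0,0,0],1],[[0.0083,0.0015,0],[0,0,0],1]]'

```text
t: 13.45
position: [0.5774, 0.169, 0.3191]
eef_rot: [0.514, 0.858, -0.0, 0.0]
force: [-1.0, -0.1, -2.5]
width: 0.0293
grip_force: 59.9
```

Emit:
send_rows --moves '[[[0,0,-0.008],[0,0,0],1],[[0,0,-0.008],[0,0,0],1],[[0,0,-0.008],[0,0,0],1],[[0,0,0],[0,0,0],1],[[0,0,0],[0,0,0],1]]'

```text
t: 13.87
position: [0.5758, 0.1688, 0.2952]
eef_rot: [0.514, 0.858, -0.0, -0.0]
force: [0.2, -0.2, -1.9]
width: 0.0295
grip_force: 59.9
```

```bash
sed -i 's/b6.png/b7.png/' bm.py; python3 bm.py; python3 - <<'E'
from h import *
a,d,p=snap("wrist"); p["fish"]=1
for a,d,p in ((a,d,p),snap("scene")):
    K=rack(cloud(d,p))*1000; X,Y,Z=np.moveaxis(K,-1,0)
    q=K[(d>0)&(Z>105)&(Z<125)&(X>-165)&(X<-110)&(Y>-140)&(Y<0)]
    # front rim & grip
    print("front rim x",len(q),np.percentile(q[:,0],[2,10,50]).round(1),"z",np.percentile(q[:,2],[50,95]).round(1))
    q=K[(d>0)&(Z>150)&(Z<185)&(X>-95)&(X<-55)&(Y>-115)&(Y<-25)]; 
    if len(q): print("grip",len(q),np.percentile(q,[2,50,98],0).round(1).tolist())
E
```

```text
13.8667 [0.5758 0.1688 0.2952] [ 0.2 -0.2 -1.9] 28.13956458466737
tcp rack [-112.4  -68.4  295.2]
s 925 [-138. -103.  145.]
w 2200 [-136.  -77.  153.]
t 59 [-131.  -44.  181.]
zbottom 151.74607751793653
0 267 ((-121.72763061523438, -64.84954833984375), (68.85740661621094, 35.46108627319336), 65.83089447021484)
1 191 ((-123.09258270263672, -64.59040832519531), (72.2507095336914, 32.10550308227539), 69.37240600585938)
2 465 ((-119.72944641113281, -62.08306884765625), (67.8278579711914, 45.84674835205078), 48.55464172363281)
3 1086 ((-115.98278045654297, -63.89923095703125), (60.279048919677734, 51.226402282714844), 37.19694900512695)
front rim x 439 [-146.  -145.  -141.5] z [112.7 114.8]
grip 763 [[-80.2, -105.1, 155.4], [-76.1, -65.7, 173.4], [-70.7, -29.9, 175.4]]
front rim x 275 [-145.7 -145.1 -142.7] z [111.7 114.1]
grip 42 [[-81.1, -109.6, 150.9], [-78.5, -105.3, 166.8], [-72.8, -101.6, 174.6]]
```

View pics/b7.png

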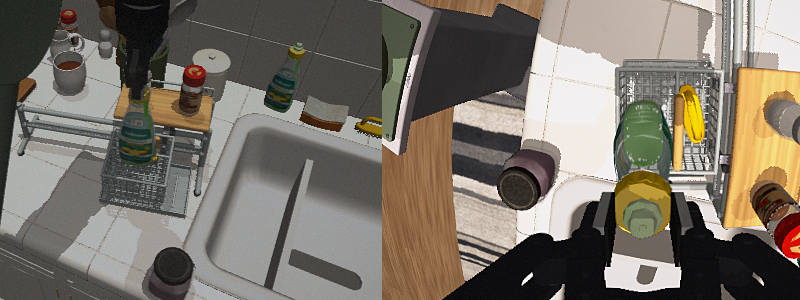

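Emit:
send_rows --moves '[[[0.0013,0.0007,-0.008],[0,0,0],1],[[0,0,-0.01],[0,0,0],1],[[0,0,-0.01],[0,0,0],1],[[0,0,-0.006],[0,0,0],1],[[0,0,0],[0,0,0],1]]'

```text
t: 14.53
position: [0.5773, 0.1695, 0.2599]
eef_rot: [0.514, 0.858, -0.001, -0.001]
force: [0.3, 0.5, -2.1]
width: 0.0291
grip_force: 59.9
```

Emit:
send_rows --moves '[[[0,0,-0.008],[0,0,0],1],[[0,0,-0.01],[0,0,0],1],[[0,0,-0.01],[0,0,0],1],[[0,0,-0.006],[0,0,0],1],[[0,0,0],[0,0,0],1]]'

```text
t: 14.95
position: [0.5774, 0.1695, 0.2262]
eef_rot: [0.514, 0.858, -0.001, -0.0]
force: [-1.0, 0.2, -2.1]
width: 0.0295
grip_force: 60.0
```

Emit:
send_rows --moves '[[[0,0,-0.004],[0,0,0],1],[[0,0,-0.004],[0,0,0],1],[[0,0,-0.004],[0,0,0],1],[[0,0,-0.002],[0,0,0],1],[[0,0,0],[0,0,0],1]]'

```text
t: 15.37
position: [0.5776, 0.1695, 0.2129]
eef_rot: [0.514, 0.858, -0.0, -0.0]
force: [-0.1, 0.1, -2.3]
width: 0.0294
grip_force: 60.0
```

Emit:
send_rows --moves '[[[0,0,-0.003],[0,0,0],1],[[0,0,-0.002],[0,0,0],1],[[0,0,-0.002],[0,0,0],1],[[0,0,-0.002],[0,0,0],1],[[0,0,0],[0,0,0],1]]'

```text
t: 15.78
position: [0.5776, 0.1695, 0.2039]
eef_rot: [0.514, 0.858, -0.0, -0.0]
force: [0.1, 0.6, -2.4]
width: 0.0297
grip_force: 60.0
```

Emit:
send_rows --moves '[[[0,0,-0.001],[0,0,0],1],[[0,0,-0.001],[0,0,0],1],[[0,0,-0.001],[0,0,0],1],[[0,0,0],[0,0,0],1],[[0,0,0],[0,0,0],1]]'

```text
t: 16.2
position: [0.5778, 0.1696, 0.2013]
eef_rot: [0.514, 0.858, -0.0, -0.0]
force: [0.1, 0.4, -2.4]
width: 0.0294
grip_force: 60.0
```

Emit:
send_rows --moves '[[[0,0,-0.001],[0,0,0],1],[[0,0,-0.001],[0,0,0],1],[[0,0,-0.001],[0,0,0],1],[[0,0,0],[0,0,0],1],[[0,0,0],[0,0,0],1]]'

```text
t: 16.62
position: [0.5777, 0.1695, 0.1982]
eef_rot: [0.514, 0.858, -0.0, -0.0]
force: [0.6, 0.0, -1.9]
width: 0.0291
grip_force: 60.0
```

Emit:
send_rows --moves '[[[0,0,-0.001],[0,0,0],1],[[0,0,-0.001],[0,0,0],1],[[0,0,0],[0,0,0],1],[[0,0,0],[0,0,0],1],[[0,0,0],[0,0,0],1]]'

```text
t: 17.03
position: [0.5778, 0.1696, 0.1964]
eef_rot: [0.514, 0.858, 0.0, 0.0]
force: [0.2, -0.0, 0.2]
width: 0.0296
grip_force: 60.4
```

Emit:
send_rows --moves '[[[0,0,-0.0005],[0,0,0],0.8],[[0,0,0],[0,0,0],0.5],[[0,0,0],[0,0,0],0.3],[[0,0,0],[0,0,0],0.2],[[0,0,0],[0,0,0],0.2]]'

```text
t: 17.45
position: [0.5777, 0.1696, 0.1957]
eef_rot: [0.514, 0.858, -0.0, -0.0]
force: [0.5, -0.4, 1.0]
width: 0.0686
grip_force: 0.0
```

Emit:
send_rows --moves '[[[0,0,0],[0,0,0],0.2],[[0,0,0.005],[0,0,0],0.2],[[0,0,0.01],[0,0,0],0.2],[[0,0,0.02],[0,0,0],0.2],[[0,0,0.03],[0,0,0],0.2]]'

```text
t: 17.87
position: [0.5769, 0.1694, 0.2603]
eef_rot: [0.514, 0.858, -0.001, -0.001]
force: [-0.3, -0.2, -0.5]
width: 0.0683
grip_force: 0.0
```

Emit:
send_rows --moves '[[[0,0,0.03],[0,0,0],0.2],[[0,0,0.03],[0,0,0],0.2],[[-0.02,0.01,0.01],[0,0,0],0.2],[[-0.03,0.03,0],[0,0,0],0.2],[[-0.03,0.03,0],[0,0,0],0.2]]'

```text
t: 18.28
position: [0.4982, 0.2383, 0.3316]
eef_rot: [0.515, 0.857, 0.001, 0.0]
force: [0.7, 1.4, -0.0]
width: 0.0683
grip_force: 0.0
```

Emit:
send_rows --moves '[[[-0.03,0.03,0],[0,0,0],0.2],[[-0.03,0.03,0],[0,0,0],0.2],[[-0.03,0.03,0],[0,0,0],0.2],[[-0.02,0.03,0],[0,0,0],0.2],[[0,0,0],[0,0,0],0.2]]'

```text
t: 18.7
position: [0.3856, 0.3626, 0.3311]
eef_rot: [0.51, 0.86, 0.001, -0.002]
force: [-0.1, 0.6, -0.5]
width: 0.0681
grip_force: 0.0
```

```bash
python3 - <<'E'
from h import *
print(get_obs()['t'])
a,d,p=snap("scene"); K=rack(cloud(d,p))*1000; X,Y,Z=np.moveaxis(K,-1,0)
H,S,V=cv2.split(cv2.cvtColor(a,cv2.COLOR_BGR2HSV))
m=(d>0)&(Z>140)&(Z<190)&(H<22)&(S>70)&(abs(X+74)<30)&(abs(Y+72)<60); q=K[m]; print("grip",len(q),q.max(0).round(1),cv2.minAreaRect(q[:,:2].astype(np.float32)))
q=K[(d>0)&(Z>215)&(Z<255)&(np.hypot(X+111,Y+68)<45)]; print("cap",len(q),np.percentile(q,[2,50,98],0).round(1).tolist())
t=snap("top")[0]
cv2.imwrite("pics/f.png",np.hstack([cv2.resize(a[70:290,190:390],(400,440)),cv2.resize(t[80:300,180:380],(400,440))]))
E
```

```text
18.7
grip 228 [-70.8 -31.6 175.6] ((-76.72086334228516, -70.34416961669922), (10.75900650024414, 77.42216491699219), 0.9140708446502686)
cap 272 [[-137.5, -85.4, 216.0], [-127.6, -71.1, 225.0], [-109.3, -54.8, 241.6]]
```

View pics/f.png

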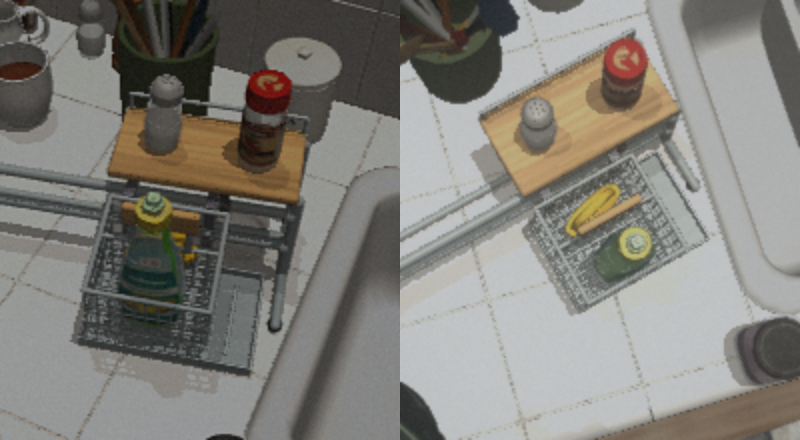

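```bash
python3 -c "
from cell import *
print(job_done())"
```

```text
the job is handed in; nothing more can be done
None
```

I handed the job in at about 19 s of the 54 s allowed: the caddy hangs on the upper rail over the drip tray with its right-hand hook against the stop collar (judged by a 7 N push-back and the camera image, not a direct gap measurement), the soap bottle stands in its front compartment with the brush still in the rear one, the jars are where they were, and everything is released; both caddy and bottle lean forward by about 3 degrees.

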